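# Slide the top label roll off its stack onto the inspection stand

### The arm

A 6-joint arm with a two-finger parallel gripper is mounted at the origin on a cart in front of the work surface, level with it; the furniture and walls round the work are solid. World frame = base frame: x ahead of the robot, y to its left, z up, the work surface at z = 0. Lengths are in m, angles in rad, forces in N, time in s.
With the tool pointing down it reaches from about 0.35 to 0.725 m from the base axis. Payload 6 kg.
Tool frame: the origin (TCP) lies midway between the tips of the shut fingers; the grasp point (between the pads) lies manip.grasp_offset behind it (manip.grasp_offset is the distance from the TCP to the grasp point, in m); z points along the fingers, x is the direction in which the jaws open and shut, and the axes are right-handed (so a half turn about z gives the same grasp; the last joint's range is limited). The gripper opens to 85 mm and grips with 20 to 120 N. Pads are 22 mm wide; open, the fingers measure 114 mm over their backs; the gripper's body (76 mm by 85 mm) begins 54 mm behind the grasp point. The pads swing forward as they close: fully open they stand 13 mm farther back than shut.
Start: joints at [-0.82, 0.04, 0.085, 0, -1.615, -0.334], TCP at [0.243, -0.549, 0.231] pointing down, gripper open.
Joint ranges: [-2.56, 2.56], [-1.29, 2.01], [-1.08, 1.49], [-3.29, 1.98], [-2.81, -0.18], [-2.99, 2.99]. Speed limits (rad/s): [2.57, 2.57, 3.01, 3.14, 3.14, 3.14].

### API

Orientations are given as [roll, pitch, yaw] about the fixed x, y, z axes, in that order (R = Rz(yaw) Ry(pitch) Rx(roll)).
In Python, from plant import manip gives the robot as it stands.
- The arm moves only by the shell command python3 -m inch 'ROWS' [FORCE]. ROWS is text: rows parted by semicolons, each of 7 numbers parted by spaces: the opening, from 0 (shut) to 1 (fully open), then the shift along the world's x, y, z in cm, then the turn, a rotation vector about the world's x, y, z in degrees. A call has 1 to 20 rows; each row is the pose to reach, as a shift and turn from the pose measured when the call began; what a row does not reach only later rows make up. A row lasts 1/10 s, in which the tool goes at most 50 mm and 8.59 degrees, less where a joint would pass 70% of its speed; a pose out of reach is approached as far as the arm can. A call with a gripper value outside its range is refused whole. The fingers move at their own pace and stop on an object; FORCE is the grip in N (left out, the last holds). Time passes only in rows, so rows that repeat a pose let the fingers close. It gives the time, the measured TCP pose, the force and the opening at its end, in the units of the state.
- manip.sense(): the state, without advancing time (a new reading comes with each control period).
- manip.get_image(name): name is "side" or "top"; returns (picture, depth): 420x560x3 uint8, red, green, blue; 420x560 float32, m along the optical axis (not along the pixel's ray), 0 where there is no reading.
- manip.camera_params(name): a dict with "intrinsics" (3x3 intrinsics, pixels), "T" (4x4, takes a point from camera to world coordinates). Camera axes: x right, y down, z forward; pixel columns grow to the right and rows downward; lengths in m; the calibration is good to about 2 mm. A picture is of the moment at which its call begins. camera_params takes no time and is no camera call.
- manip.sign_off(): hands the job in, once; it reports no verdict.
The state is a dict: "t": time; "joint_pos": joint angles; "qvel": joint speeds; "joint_efforts": joint torques, N m; "tcp_pos": TCP position; "orientation": TCP orientation; "force": force on the tool from outside, world axes, zero at the start; "wrist_torque": the same for the moment, N m; "grip_width": opening from 0.0 (shut) to 1.0 (fully open).
Only numpy, scipy, OpenCV 4.12 (cv2) and the standard library are available. Lean on these libraries where they do the work, as an engineer would, in place of code of your own. Each camera call takes 0.05 s, during which the arm holds its last target.

### The job

The small label roll on top of one of the two stacks is freshly wound and its core would drop out if it were lifted. Slide it sideways off the stack, without lifting it, onto the metal plate of the inspection stand between the stacks, and leave it standing upright, centred on the red ring. Leave the rest of that stack, and the other stack with the brown tape on top, where they are.

Things in the scene. Friction and masses are not known exactly. Their poses are not given: they have to be found in the camera images.
- label_roll_centre (a point): centre (half-way up) of the small label roll to be slid: a cylinder of dark printed labels with white top and brown core, 63 mm diameter, 50 mm high, axis vertical, about 0.18 kg, loose. It stands on top of a stack of two slightly larger label rolls, up to 7 mm off their axis; the top of that stack, under the small roll, is 110 mm above the table, so this point starts 135 mm above the table.
- ring_centre (a point): centre of the red printed ring (74 mm diameter, flat) on the top surface of the inspection stand: a fixed horizontal aluminium plate on four posts, 108 mm above the table, so 2 mm lower than the top of the stacks' larger rolls. The plate measures 100 mm along this point's x axis and 96 mm along its y axis; its z axis points up. The two stacks stand beside it, close to its +y and -y edges with gaps of 4 to 11 mm, up to 17 mm off the middle of that edge; no lip or rim.
- under_centre (a point): centre (half-way up) of the larger label roll directly beneath the small one: 69 mm diameter, 55 mm high, its top 110 mm above the table, 0.4 kg, loose, itself standing on an equal roll. Must stay where it is.
- brown_tape_centre (a point): centre (half-way up) of a roll of brown tape, 68 mm diameter, 36 mm high, loose, on top of the other stack of two equal larger rolls. A bystander that must stay where it is.
Things that resemble listed ones, but are neither listed nor needed, are in the scene too. What is shaped like the part that bears label_roll_centre but pink is not meant. Several things look just like the part that bears ring_centre: the one meant starts farthest to the robot's right.

How it is judged:
At the end, for the whole second after the job is handed in: The small label roll stands upright (within 6 degrees) on the stand's plate, its centre within 12 mm of the ring's centre; the larger roll that was under it and the brown tape on the other stack are each within 15 mm of where they started, that larger roll still upright (horizontal distance between label_roll_centre and ring_centre below 0.012 m and z of label_roll_centre in the frame of ring_centre between 0.021 and 0.029 m and angle between each of label_roll_centre, under_centre's own z axis and vertical below 0.1 rad and distance of each of under_centre, brown_tape_centre from where it was at the start of the episode below 0.015 m); the robot touches nothing.
It fails at once if the small label roll is lifted (its centre more than 12 mm above its starting height) (height (world z) of label_roll_centre above 0.147 m).
It fails at once if the small label roll falls or is toppled (height (world z) of label_roll_centre below 0.115 m or angle between label_roll_centre's own z axis and vertical above 0.35 rad).
It fails at once if the larger roll beneath it is dragged or toppled (moved more than 25 mm) (distance of under_centre from where it was at the start of the episode above 0.025 m).
It also fails if it takes over 22 s, if anything falls off the work surface, if the arm or the gripper's body presses on something with over 40 N, if the wrist force passes 120 N, or if a joint passes its speed limit or range.

## Working session

There is one attempt and no reset: what is moved stays moved. The work goes in short steps, Python scripts to look and compute and a shell command to move; the robot and the scene stay as the last step left them, time stands still between calls to the robot, and variables do not carry over. Pictures are saved under pics/ and viewed, and the job is handed in when it is done.

```bash
mkdir -p pics; ls; python3 - <<'E'
from plant import manip
import cv2,numpy as np
print(manip.sense(), manip.grasp_offset)
for n in("top","side"):
    p,d=manip.get_image(n); np.savez(f"pics/{n}0.npz",p=p,d=d)
    cv2.imwrite(f"pics/{n}0.png",p[:,:,::-1]); c=manip.camera_params(n); print(n,c)
E
```

```text
pics
{'t': 0.0, 'joint_pos': array([-8.20265300e-01,  4.08485786e-02,  8.37911135e-02, -4.89577806e-04,
       -1.61549498e+00, -3.33727462e-01]), 'qvel': array([ 0.00031712, -0.00059189, -0.00094853, -0.00050752,  0.00077716,
       -0.00015701]), 'joint_efforts': array([-1.83188873e-03, -3.68204749e+01,  3.47403610e+01,  6.93225592e+00,
       -5.48748270e-03,  8.49919175e-07]), 'tcp_pos': array([ 0.24286695, -0.54828527,  0.23024211]), 'orientation': array([-3.14147955e+00, -1.81944954e-03,  1.98762124e+00]), 'force': array([ 0.66455645, -0.22145131,  0.79070052]), 'wrist_torque': array([-0.01696437, -0.0047602 , -0.0105059 ]), 'grip_width': 0.9999414820960512} 0.0187
top {'intrinsics': array([[455.2517679 ,   0.        , 282.1434762 ],
       [  0.        , 455.2517679 , 212.65707959],
       [  0.        ,   0.        ,   1.        ]]), 'T': array([[ 0.02853916, -0.99478898,  0.0978795 ,  0.4310513 ],
       [-0.99956514, -0.02767447,  0.01018084, -0.23315386],
       [-0.00741903, -0.09812749, -0.9951462 ,  0.95440098],
       [ 0.        ,  0.        ,  0.        ,  1.        ]])}
side {'intrinsics': array([[456.10583305,   0.        , 280.35423453],
       [  0.        , 456.10583305, 213.01640018],
       [  0.        ,   0.        ,   1.        ]]), 'T': array([[-0.99997866, -0.0027897 , -0.00590667,  0.51471488],
       [ 0.00316391,  0.58424216, -0.81157322,  0.46180624],
       [ 0.00571497, -0.81157459, -0.58422087,  0.61180465],
       [ 0.        ,  0.        ,  0.        ,  1.        ]])}
```

View pics/top0.png

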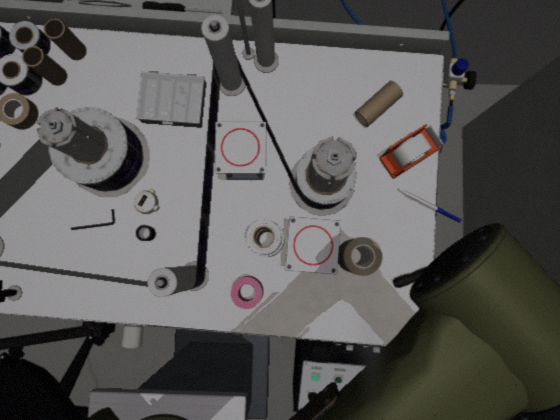

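View pics/side0.png

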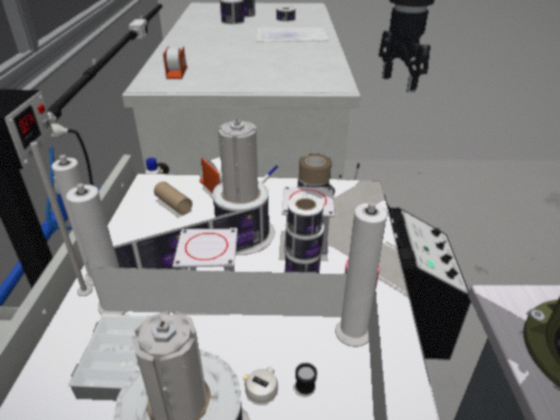

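Top view: target stand ring at about (313,245), small roll at (264,237), brown tape at (360,256). A spindle stands at (325,180) and pink is at (247,291). Next I measure these.

```bash
cat > h.py <<'E'
import numpy as np,cv2
from plant import manip
def cam(n):
    c=manip.camera_params(n); return c['intrinsics'],c['T']
def ray(n,uv,z):
    K,T=cam(n); d=T[:3,:3]@np.linalg.inv(K)@np.array([uv[0],uv[1],1]); return T[:3,3]+d*(z-T[2,3])/d[2]
def proj(n,P):
    K,T=cam(n); q=T[:3,:3].T@(np.asarray(P)-T[:3,3]); q=K@q; return q[:2]/q[2]
def cloud(n,d):
    K,T=cam(n); v,u=np.indices(d.shape); p=np.stack([(u-K[0,2])/K[0,0]*d,(v-K[1,2])/K[1,1]*d,d],-1)
    return p@T[:3,:3].T+T[:3,3]
def red(p): 
    h=cv2.cvtColor(p,cv2.COLOR_RGB2HSV); return (((h[...,0]<8)|(h[...,0]>172))&(h[...,1]>110)&(h[...,2]>70)).astype(np.uint8)
E
python3 - <<'E'
from h import *
for n,wins in(("top",[(280,212,345,280)]),("side",[(275,180,340,225)])):
    z=np.load(f"pics/{n}0.npz");p,d=z['p'],z['d']
    for x0,y0,x1,y1 in wins:
        m=red(p)[y0:y1,x0:x1]; v,u=np.nonzero(m); pts=np.stack([u+x0,v+y0],1).astype(np.float32)
        h=cv2.convexHull(pts); e=cv2.fitEllipse(h); print(n,len(u),e, ray(n,e[0],.108))
        W=np.array([ray(n,q,.108) for q in pts]);
        A=np.c_[W[:,:2],np.ones(len(W))];s=np.linalg.lstsq(A,(W[:,:2]**2).sum(1),rcond=None)[0];c=s[:2]/2;print('circ',c,np.sqrt(s[2]+c@c))
    C=cloud(n,d); ok=d>0
    from scipy.ndimage import label
    for nm,lo,hi,in_ in(("smalltop",.152,.166,(.3,.55,-.36,-.1)),("tape",.138,.152,(.3,.5,-.5,-.3)),("plate",.103,.114,(.3,.5,-.42,-.2))):
        m=ok&(C[...,2]>lo)&(C[...,2]<hi)&(C[...,0]>in_[0])&(C[...,0]<in_[1])&(C[...,1]>in_[2])&(C[...,1]<in_[3])
        l,k=label(m)
        for i in range(1,k+1):
            q=C[l==i]
            if len(q)>40: 
                v,u=np.nonzero(l==i);print(n,nm,len(q),q.min(0).round(3),q.max(0).round(3),np.median(q[:,2]).round(3),u.min(),u.max(),v.min(),v.max())
    for nm,box in(("tall",(.3,.75,-.5,-.0)),):
        m=ok&(C[...,2]>.17)&(C[...,0]>box[0])&(C[...,0]<box[1])&(C[...,1]>box[2])&(C[...,1]<box[3]); l,k=label(m)
        for i in range(1,k+1):
            q=C[l==i]
            if len(q)>60: print(n,nm,len(q),q.min(0).round(3),q.max(0).round(3))
p=np.load("pics/top0.npz")['p'][190:310,220:400]
cv2.imwrite("pics/crop0.png",cv2.resize(p,None,fx=4,fy=4,interpolation=2)[:,:,::-1])
p=np.load("pics/side0.npz")['p'][110:290,180:400]
cv2.imwrite("pics/crops0.png",cv2.resize(p,None,fx=3,fy=3,interpolation=2)[:,:,::-1])
E
```

```text
top 127 ((312.7669372558594, 245.0292205810547), (39.08274841308594, 39.25139236450195), 140.1732635498047) [ 0.4555847  -0.28298188  0.108     ]
circ [ 0.45580066 -0.28294084] 0.0354869440419719
top smalltop 730 [ 0.436 -0.224  0.152] [ 0.497 -0.163  0.164] 0.159 246 281 219 254
top tape 842 [ 0.404 -0.404  0.139] [ 0.472 -0.336  0.151] 0.146 344 382 237 275
top plate 2614 [ 0.405 -0.333  0.103] [ 0.5   -0.234  0.113] 0.108 286 340 221 273
top plate 83 [ 0.433 -0.229  0.106] [ 0.489 -0.201  0.114] 0.109 268 284 226 256
top plate 42 [ 0.419 -0.389  0.103] [ 0.447 -0.365  0.113] 0.11 357 370 251 266
top tall 1834 [ 0.554 -0.341  0.17 ] [ 0.625 -0.27   0.269]
top tall 30893 [ 0.3   -0.446  0.538] [ 0.464 -0.247  0.627]
top tall 964 [ 0.367 -0.067  0.17 ] [ 0.411 -0.022  0.266]Traceback (most recent call last):
  File "<stdin>", line 6, in <module>
cv2.error: OpenCV(4.12.0) /io/opencv/modules/imgproc/src/shapedescr.cpp:356: error: (-215:Assertion failed) n >= 0 && (depth == CV_32F || depth == CV_32S) in function 'fitEllipseNoDirect'
```

View crops.

```bash
python3 - <<'E'
from h import *
z=np.load("pics/top0.npz");p=z['p'][190:310,220:400]
cv2.imwrite("pics/crop0.png",cv2.resize(p,None,fx=4,fy=4,interpolation=2)[:,:,::-1])
s=np.load("pics/side0.npz");p=s['p'][110:290,180:400]
cv2.imwrite("pics/crops0.png",cv2.resize(p,None,fx=3,fy=3,interpolation=2)[:,:,::-1])
from scipy.ndimage import label
for n,zz in(("top",z),("side",s)):
    C=cloud(n,zz['d'])
    for nm,lo,hi in(("small",.155,.166),("tape",.141,.152)):
        m=(C[...,2]>lo)&(C[...,2]<hi)&(C[...,0]>.39)&(C[...,0]<.53)&(C[...,1]>-.42)&(C[...,1]<-.12); l,k=label(m)
        for i in range(1,k+1):
            v,u=np.nonzero(l==i)
            if len(u)<60: continue
            q=C[l==i]; zc=.16 if nm=="small" else .146
            h=cv2.convexHull(np.stack([u,v],1).astype(np.float32)); e=cv2.fitEllipse(h)
            print(n,nm,len(u),e,ray(n,e[0],zc),np.median(q[:,2]),q.min(0),q.max(0))
print(proj("side",[.4558,-.2829,.108]),proj("side",[.4665,-.1935,.16]),proj("side",[.4665,-.1935,.11]))
E
```

```text
top small 721 ((263.6224365234375, 236.3359832763672), (35.18629837036133, 35.54962158203125), 132.44390869140625) [ 0.4667827  -0.19390303  0.16      ] 0.15923280860297329 [ 0.43607178 -0.22435711  0.15502986] [ 0.49742977 -0.16285353  0.16446929]
top tape 829 ((362.93511962890625, 255.87576293945312), (38.36137771606445, 38.758575439453125), 122.64747619628906) [ 0.43788753 -0.36965992  0.146     ] 0.1459832226527662 [ 0.40438559 -0.40360517  0.14101237] [ 0.47155644 -0.3359166   0.15056992]
side small 517 ((305.3099060058594, 205.63323974609375), (22.401771545410156, 36.2581901550293), 93.1061782836914) [ 0.46676558 -0.18795921  0.16      ] 0.15917988591749166 [ 0.43564581 -0.22342272  0.15525539] [ 0.49681778 -0.15943749  0.1616137 ]
side tape 396 ((314.828125, 162.76156616210938), (18.529052734375, 33.30449295043945), 91.80646514892578) [ 0.43822447 -0.36330539  0.146     ] 0.1457383713472557 [ 0.40388675 -0.40302475  0.14113601] [ 0.47098686 -0.33309391  0.1481109 ]
side tape 74 ((305.0995178222656, 205.5124053955078), (6.617006778717041, 16.334144592285156), 91.49649047851562) [ 0.46563856 -0.20847029  0.146     ] 0.14727407258982902 [ 0.45199714 -0.21136573  0.14231749] [ 0.48035384 -0.20033148  0.15199891]
side tape 179 ((304.9991760253906, 213.19493103027344), (21.075969696044922, 34.502174377441406), 92.27323150634766) [ 0.4669249  -0.18494005  0.146     ] 0.14632470900407468 [ 0.43731068 -0.18685337  0.14106862] [ 0.49670146 -0.16020135  0.15198022]
[307.58580247 199.80125304] [305.31100341 203.82065467] [304.26972484 226.57274591]
```

View pics/crop0.png

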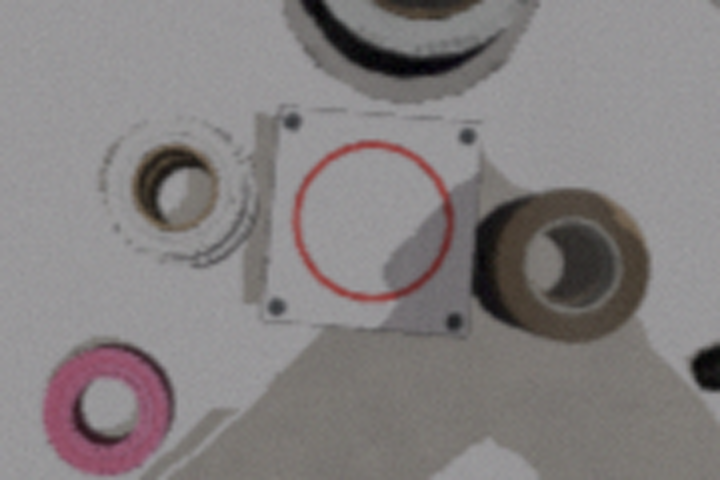

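View pics/crops0.png

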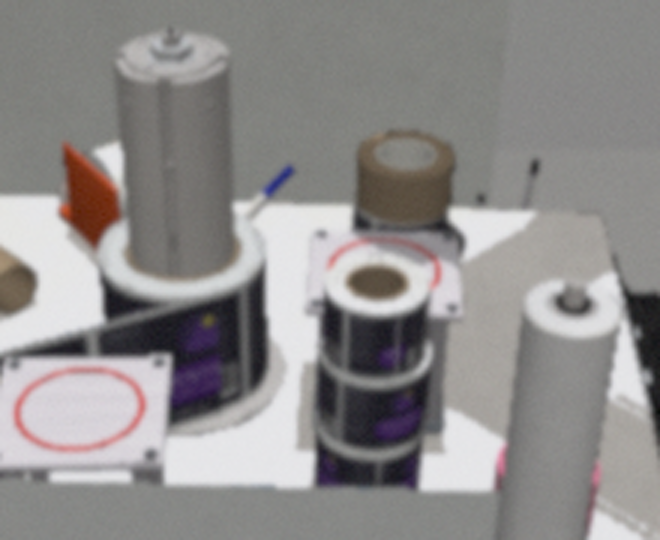

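Crops show the roll on the left stack, the ring clear (74 mm wide) and the tape on the right stack. By the top view the roll is at (0.467,-0.194), the ring at (0.456,-0.283) and the tape at (0.438,-0.370). I'll grip lightly with the jaws across the travel direction, which needs a yaw of +59°, then slide by (-1.1,-8.9) cm.

```bash
python3 -m inch '1 10 16 0 0 0 25; 1 22.4 35.4 0 0 0 59;1 22.4 35.4 0 0 0 59;1 22.4 35.4 0 0 0 59;1 22.4 35.4 0 0 0 59;1 22.4 35.4 0 0 0 59;1 22.4 35.4 0 0 0 59;1 22.4 35.4 0 0 0 59;1 22.4 35.4 0 0 0 59;1 22.4 35.4 0 0 0 59;1 22.4 35.4 -3 0 0 59;1 22.4 35.4 -3 0 0 59;1 22.4 35.4 -3 0 0 59;1 22.4 35.4 -3 0 0 59' 25
python3 - <<'E'
from h import *
s=manip.sense();print(s['t'],s['tcp_pos'],s['orientation'],s['joint_pos'])
for n in("top","side"):
    p,d=manip.get_image(n); np.savez(f"pics/{n}1.npz",p=p,d=d)
    b=(slice(170,300),slice(200,400)) if n=="top" else (slice(60,290),slice(170,420))
    cv2.imwrite(f"pics/{n}1.png",cv2.resize(p[b],None,fx=2.4,fy=2.4,interpolation=2)[:,:,::-1])
E
```

```text
t: 1.5
tcp_pos: [0.4669, -0.1952, 0.2018]
orientation: [-3.141, -0.0, 3.016]
force: [0.8, 0.2, 0.7]
grip_width: 0.999
1.5 [ 0.46691412 -0.19517082  0.20180542] [-3.14086046e+00 -6.00514999e-05  3.01634741e+00] [ 3.38263769e-03 -2.14395151e-01 -2.07467702e-01  7.18455729e-04
 -1.57787725e+00 -1.28622828e-01]
```

View pics/side1.png

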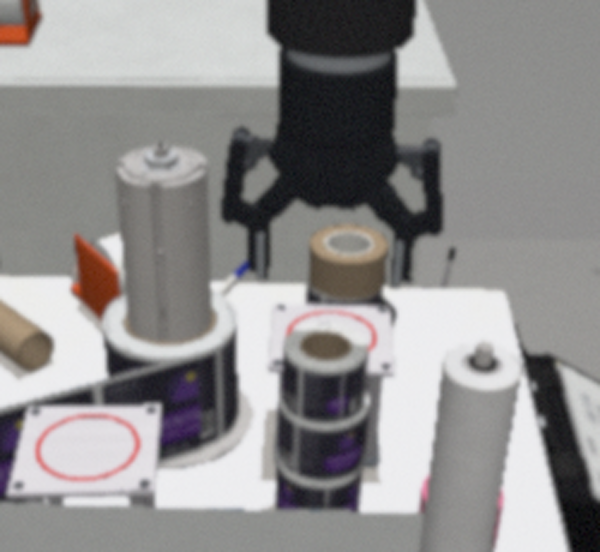

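View pics/top1.png

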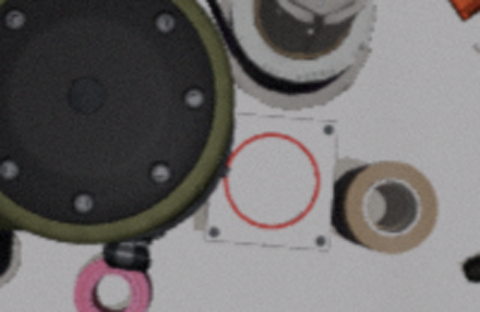

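Side view: gripper tips at full-image (278,175) and (337,177). The roll is untouched. I'll check that projection against the TCP.

```bash
python3 - <<'E'
from h import *
print(proj("side",[.4669,-.1952,.2018]),proj("side",[.4669,-.1952,.215]),proj("side",[.4668,-.1939,.16]))
C=cloud("side",np.load("pics/side1.npz")['d'])
b=C[150:180,260:355].reshape(-1,3); b=b[(b[:,2]>.19)&(b[:,1]>-.3)&(b[:,1]<-.1)]
for lo,hi in((.3,.467),(.467,.54)):
    q=b[(b[:,0]>lo)&(b[:,0]<hi)]; print(len(q),q.min(0),q.max(0),np.median(q,0))
E
```

```text
[305.95671057 182.94386337] [306.25965414 176.25630326] [305.12834984 203.69006129]
388 [ 0.39449459 -0.19455305  0.21955574] [ 0.43926875 -0.16995526  0.2771312 ] [ 0.41664585 -0.17767243  0.26146129]
299 [ 0.50178044 -0.20979041  0.21574257] [ 0.53857849 -0.18296137  0.27070873] [ 0.51601643 -0.1907741   0.24781317]
```

```bash
python3 -m inch '1 0 0.1 -3 0 0 0;1 0 0.1 -6 0 0 0;1 0 0.1 -8 0 0 0;1 0 0.1 -8.6 0 0 0;1 0 0.1 -8.6 0 0 0;1 0 0.1 -8.6 0 0 0' 25
python3 - <<'E'
from h import *
p,d=manip.get_image("side"); np.savez(f"pics/side2.npz",p=p,d=d)
cv2.imwrite(f"pics/side2.png",cv2.resize(p[110:290,200:400],None,fx=3,fy=3,interpolation=2)[:,:,::-1])
E
```

```text
t: 2.2
tcp_pos: [0.4678, -0.1942, 0.1175]
orientation: [-3.141, 0.002, 3.017]
force: [0.1, -0.5, -0.7]
grip_width: 0.999
```

View pics/side2.png

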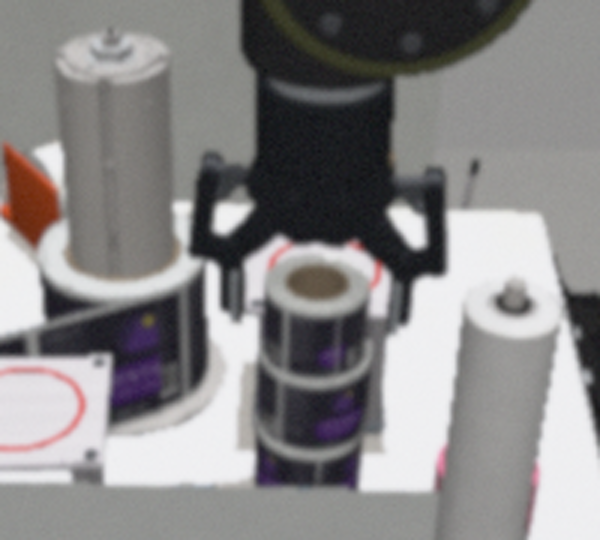

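The open fingers straddle the small roll, with tips at crop (235,318) and (398,325), clear of the larger roll. Closing gently.

```bash
python3 -m inch '0.85 0 0 0 0 0 0;0.8 0 0 0 0 0 0;0.7 0 0 0 0 0 0;0.6 0 0 0 0 0 0;0.6 0 0 0 0 0 0;0.6 0 0 0 0 0 0' 25
python3 - <<'E'
from h import *
p,d=manip.get_image("side"); np.savez(f"pics/side3.npz",p=p,d=d)
cv2.imwrite(f"pics/side3.png",cv2.resize(p[110:290,200:400],None,fx=3,fy=3,interpolation=2)[:,:,::-1])
E
```

```text
t: 2.85
tcp_pos: [0.4683, -0.1943, 0.1186]
orientation: [-3.141, 0.004, 3.017]
force: [-1.3, 1.2, 5.1]
grip_width: 0.73
```

View pics/side3.png

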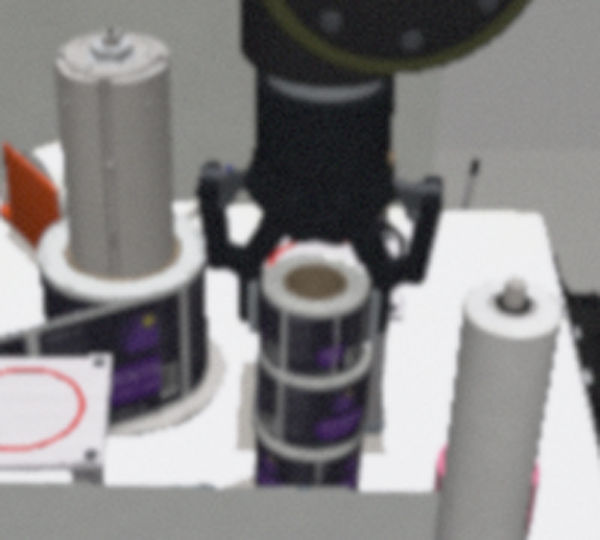

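```bash
python3 -m inch '0.6 0 0 0.05 0 0 0;0.6 -0.05 -0.5 0.05 0 0 0;0.6 -0.15 -1 0.05 0 0 0;0.6 -0.2 -1.5 0.05 0 0 0;0.6 -0.25 -2 0.05 0 0 0;0.6 -0.25 -2 0.05 0 0 0'
python3 - <<'E'
from h import *
p,d=manip.get_image("side"); np.savez(f"pics/side4.npz",p=p,d=d)
cv2.imwrite(f"pics/side4.png",cv2.resize(p[110:290,200:400],None,fx=3,fy=3,interpolation=2)[:,:,::-1])
E
```

```text
t: 3.5
tcp_pos: [0.4655, -0.215, 0.1187]
orientation: [-3.14, 0.004, 3.016]
force: [0.5, 0.2, -1.0]
grip_width: 0.727
```

View pics/side4.png

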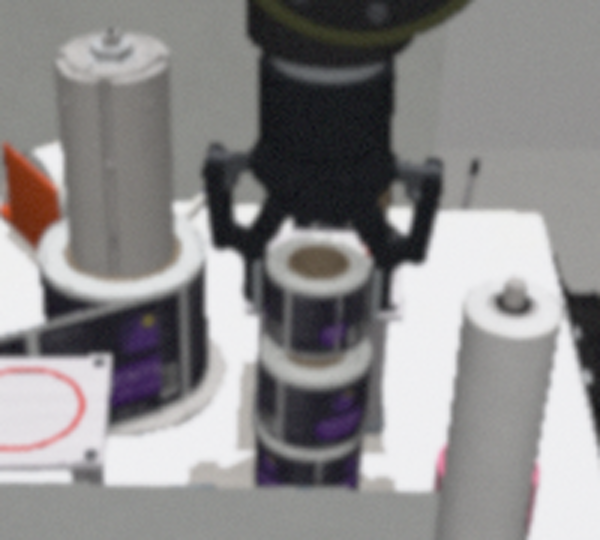

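The roll has slid about 2 cm (top now near crop (318,262)), and the larger roll beneath has not moved. Continuing.

```bash
python3 -m inch '0.6 -0.1 -0.7 0 0 0 0;0.6 -0.2 -1.4 0 0 0 0;0.6 -0.3 -2.1 0 0 0 0;0.6 -0.4 -2.8 0 0 0 0;0.6 -0.5 -3.5 0 0 0 0;0.6 -0.6 -4.2 0 0 0 0;0.6 -0.7 -4.9 0 0 0 0;0.6 -0.8 -5.5 0 0 0 0;0.6 -0.9 -6.1 0 0 0 0;0.6 -1 -6.6 -0.05 0 0 0;0.6 -1 -6.8 -0.1 0 0 0;0.6 -1 -6.8 -0.15 0 0 0;0.6 -1 -6.8 -0.15 0 0 0'
python3 - <<'E'
from h import *
for n in("top","side"):
    p,d=manip.get_image(n); np.savez(f"pics/{n}5.npz",p=p,d=d)
    b=(slice(170,300),slice(200,400)) if n=="top" else (slice(90,270),slice(200,400))
    cv2.imwrite(f"pics/{n}5.png",cv2.resize(p[b],None,fx=3,fy=3,interpolation=2)[:,:,::-1])
E
```

```text
t: 4.85
tcp_pos: [0.4555, -0.2826, 0.1171]
orientation: [-3.141, 0.003, 3.016]
force: [0.6, 0.5, -1.8]
grip_width: 0.728
```

View pics/side5.png

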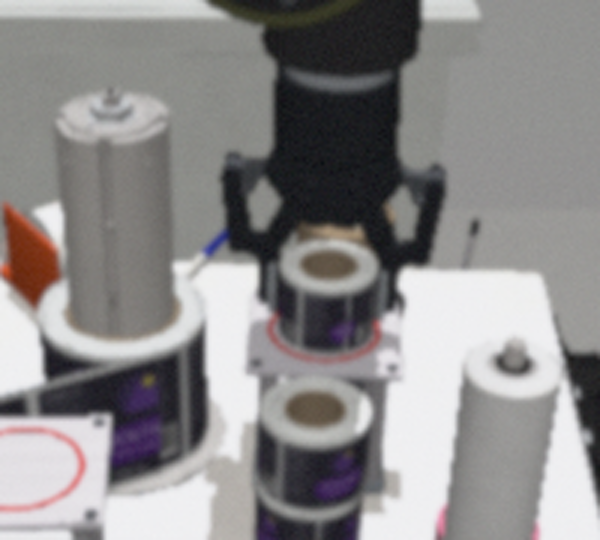

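View pics/top5.png

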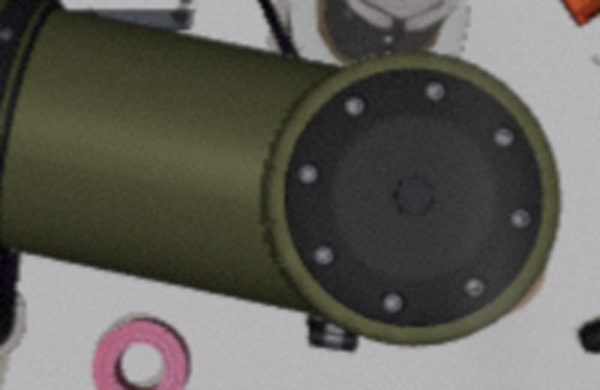

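Side view: the roll stands over the ring, with a small even red margin at crop (268-381, 358), and the lower stack and tape are still in place. The force reading suggests the gripper carries the weight, so I lower 1 mm until it bears on the plate.

```bash
python3 -m inch '0.6 0 0 -0.05 0 0 0;0.6 0 0 -0.1 0 0 0;0.6 0 0 -0.1 0 0 0;0.6 0 0 -0.1 0 0 0'
```

```text
t: 5.35
tcp_pos: [0.4558, -0.2825, 0.1167]
orientation: [-3.141, 0.004, 3.016]
force: [-0.7, 2.3, 3.6]
grip_width: 0.729
```

```bash
python3 -m inch '0.74 0 0 0 0 0 0;0.76 0 0 0 0 0 0;0.8 0 0 0 0 0 0;0.88 0 0 0 0 0 0;1 0 0 0 0 0 0;1 0 0 0 0 0 0;1 0 0 0 0 0 0'
python3 - <<'E'
from h import *
for n in("side",):
    p,d=manip.get_image(n); np.savez(f"pics/{n}6.npz",p=p,d=d)
    cv2.imwrite(f"pics/{n}6.png",cv2.resize(p[90:270,200:400],None,fx=3,fy=3,interpolation=2)[:,:,::-1])
E
```

```text
t: 6.05
tcp_pos: [0.4558, -0.2825, 0.1166]
orientation: [-3.141, 0.004, 3.016]
force: [0.7, -0.4, -0.2]
grip_width: 1.003
```

View pics/side6.png

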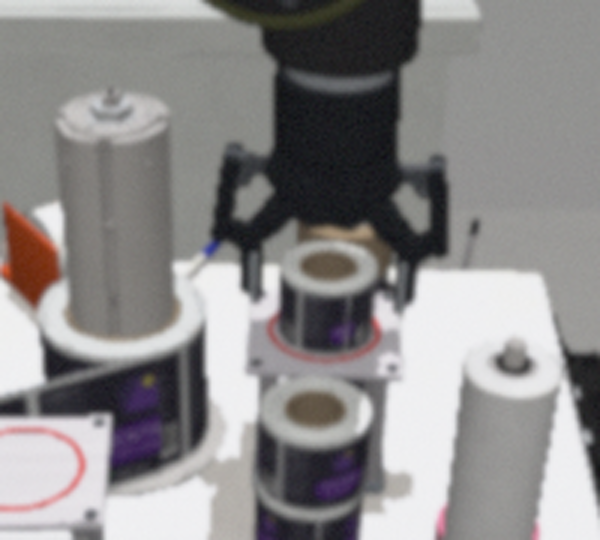

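The fingers are clear on both sides and the roll is upright on the plate. I go straight up, then back toward the start pose to clear the top view.

```bash
python3 -m inch '1 0 0 2 0 0 0;1 0 0 5 0 0 0;1 0 0 9 0 0 0;1 0 0 12 0 0 0;1 0 0 12 0 0 0;1 -10 -12 12 0 0 0;1 -20 -26 12 0 0 0;1 -20 -26 12 0 0 0;1 -20 -26 12 0 0 0;1 -20 -26 12 0 0 0;1 -20 -26 12 0 0 0;1 -20 -26 12 0 0 0;1 -20 -26 12 0 0 0'
python3 - <<'E'
from h import *
for n in("top","side"):
    p,d=manip.get_image(n); np.savez(f"pics/{n}7.npz",p=p,d=d)
z=np.load("pics/top7.npz");p,d=z['p'],z['d']
cv2.imwrite("pics/top7.png",cv2.resize(p[190:310,220:400],None,fx=4,fy=4,interpolation=2)[:,:,::-1])
from scipy.ndimage import label
C=cloud("top",d); C0=cloud("top",np.load("pics/top0.npz")['d'])
for nm,lo,hi,zc,y0,y1 in(("small",.152,.166,.158,-.33,-.23),("tape",.141,.152,.146,-.42,-.33),("under",.104,.116,.11,-.24,-.14)):
    m=(C[...,2]>lo)&(C[...,2]<hi)&(C[...,0]>.39)&(C[...,0]<.53)&(C[...,1]>y0)&(C[...,1]<y1); l,k=label(m)
    for i in range(1,k+1):
        v,u=np.nonzero(l==i)
        if len(u)<100: continue
        e=cv2.fitEllipse(cv2.convexHull(np.stack([u,v],1).astype(np.float32))); q=C[l==i]
        print(nm,len(u),e,ray("top",e[0],zc),np.median(q[:,2]),q.min(0),q.max(0))
v,u=np.nonzero(red(p)[212:280,280:345]); W=np.array([ray("top",(a+280,b+212),.108)[:2] for a,b in zip(u,v)])
A=np.c_[W,np.ones(len(W))];s=np.linalg.lstsq(A,(W**2).sum(1),rcond=None)[0];print('ring',len(W),s[:2]/2)
E
```

```text
t: 7.4
tcp_pos: [0.253, -0.5445, 0.235]
orientation: [3.141, 0.002, 3.012]
force: [-0.4, -0.2, -0.0]
grip_width: 0.999
small 719 ((313.9436950683594, 244.337158203125), (35.316898345947266, 35.574886322021484), 141.05056762695312) [ 0.45539839 -0.28206358  0.158     ] 0.1571990085854742 [ 0.42469848 -0.31228051  0.15204225] [ 0.48600152 -0.25091734  0.16156761]
tape 825 ((362.930908203125, 255.8555450439453), (38.27979278564453, 38.82184600830078), 119.22442626953125) [ 0.43792286 -0.3696521   0.146     ] 0.14596743808416424 [ 0.40437863 -0.40377886  0.14124027] [ 0.47141108 -0.33602872  0.15001287]
under 126 ((288.2468566894531, 248.81907653808594), (3.4317259788513184, 58.24451446533203), 2.8367056846618652) [ 0.44725093 -0.23771513  0.11      ] 0.10819907929215372 [ 0.40998014 -0.23998568  0.10431847] [ 0.50683734 -0.23408296  0.11092967]
under 815 ((265.7359313964844, 237.9871063232422), (36.48069381713867, 36.50008010864258), 162.97879028320312) [ 0.46608316 -0.19545064  0.11      ] 0.10915567335048781 [ 0.43270749 -0.2292954   0.10440671] [ 0.49990161 -0.16221062  0.11373354]
ring 110 [ 0.45584602 -0.28310056]
```

View pics/top7.png

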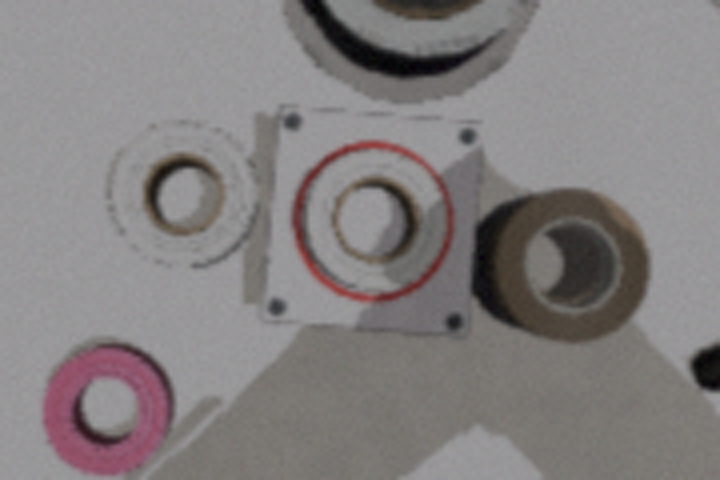

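Top view: the roll sits at crop (375,220) inside the red ring. The tape and larger roll haven't moved. Handing in.

```bash
python3 -c "
from plant import manip
print(manip.sign_off())"
```

```text
the job is handed in; nothing more can be done
None
```

The small label roll now stands on the inspection stand, centred on the red ring to about 1 mm. I gripped it lightly (25 N) with the jaws across the direction of travel and slid it level off the stack. I then lowered it until it bore on the plate, released it and backed the arm away. I handed the job in after about 7.5 s.

Last checks, from the top camera:
- **Label roll:** at (0.455, -0.282) m, against the ring at (0.456, -0.283) m. Its top is at 0.157 m, as expected for standing flat on the plate, and it looks upright.
- **Brown tape:** moved less than 0.1 mm.
- **Larger roll beneath:** its top is at (0.466, -0.195) m and 0.109 m high. I had no exact starting position for it because the small roll covered it. It lies within the allowed 7 mm offset of the small roll's start, and its visible edge looks the same as before.

**Gripper reading and view disagreement:** Late in the slide, about 1.8 N on the wrist, roughly the roll's weight, suggested the gripper was carrying it. It would have been clear of the surface by well under 1 mm by then. My first side-view estimates of the roll and the tape were about 6 mm further towards +y than the top view's. I put most of that down to the depth mask including some of their sides, and used the top view.

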